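Set the yellow light channel on a crowded dimmer console

TASK

On the grey light-dimmer console, turn the yellow lever knob round until it points at the red tab on the edge of its dial, without shifting any of the other three lever knobs. Then roll the small thumbwheel in the front of the console with a fingertip until the red line on the wheel's white scale stands level with the green clip beside it, and leave everything set like that.

Things in the scene. Friction and masses are not known exactly. Their poses are not given: they have to be found in the camera images.
- console: Fixed grey console, 180 (x) by 330 (y) mm, flat top plate 55 mm above the table. Origin: centre of underside; x from its front edge (nearest the robot) to its back, y to its left, z up. Four lever knobs at x = +10, y = +111, +37, -37, -111 mm, colours in any order. In front of them, at x -52, y +15 mm, the thumbwheel.
- dial_yellow: Fixed aluminium dial plate of the yellow knob, 72 mm across, 2 mm thick. Its origin is on the lever's own axis, on the console's top plate, z up; x is the zero direction of its lever (away from the console's front edge).
- dial_white: Fixed dial plate of the white knob, like the yellow one's. Its origin is on the lever's own axis, on the console's top plate, z up; x is the zero direction of its lever (away from the console's front edge).
- dial_blue: Fixed dial plate of the blue knob, like the yellow one's. Its origin is on the lever's own axis, on the console's top plate, z up; x is the zero direction of its lever (away from the console's front edge).
- dial_black: Fixed dial plate of the black knob, like the yellow one's. Its origin is on the lever's own axis, on the console's top plate, z up; x is the zero direction of its lever (away from the console's front edge).
- lever_yellow (a joint): Yellow lever knob, rad: 0 along its dial's x, growing anticlockwise from above, stops at -1.3 and 1.3; starts at 0.5 to 0.95, must turn clockwise by 0.5 to 1.45. Hub 23 mm across on the axis, one lever 9 mm wide reaching 35 mm from the axis; tops 32 mm above the top plate, lever's underside 12 mm above it. Dry friction 0.03 N m (1 N at the tip): stays where left.
- yellow_tip (a point): Point at the tip of the yellow lever, 35 mm from its axis, 22 mm above the top plate; x points outward along the lever, z up.
- white_tip (a point): The same point on the white lever (same shape and size, starts at 0.2 to 0.8 rad); must not be shifted.
- blue_tip (a point): The same point on the blue lever; must not be shifted.
- black_tip (a point): The same point on the black lever; must not be shifted.
- tab_mark (a point): Middle of the top of the fixed red tab (12 by 9 mm, 3 mm high) on the top plate just outside the yellow dial, 43.5 mm from the yellow knob's axis; its x points outward from that axis: the yellow lever has to point in this direction.
- thumbwheel (a joint): Thumbwheel, rad, 0 with its red line at the top, stops at +-0.9; starts at -0.75 to -0.5, must grow by 0.4 to 1.35. Black ribbed wheel, 52 mm diameter, 12 mm wide, axis along console y; only the top 10 mm of its rim stands out of the top plate. Rolling the rim's top to console +x (away from the front edge) makes it grow: 26 mm of rim travel is 1 rad. Friction about 0.6 N at the rim: stays where left.
- wheel_top (a point): Highest point of the black rim, middle of its width, 10 mm above the top plate; fixed to the console.
- red_line (a point): Middle of the 3 mm wide red line on the white scale ring (49 mm diameter, 12 mm wide) that is part of the wheel, on the -y side of the black rim; it turns with the wheel, its distance along console x from the wheel's axis is 24.5 mm times the sine of the wheel's value.
- green_clip: Fixed green clip on the top plate beside the white scale ring (8 mm along the console's x, 9 mm wide, 3 mm high), origin at the centre of its underside, x along the console's x; it lies 2 mm before to 13 mm beyond the wheel's axis along console x. The red line has to stand level with it: within its 8 mm length along x.

How it is judged:
By the outcome, as a careful person would: the job done as asked, in the order asked, and still so for the second after the job is handed in, with the robot touching nothing.
It also fails if it takes over 51 s, if anything falls off the work surface, if the arm or the gripper's body presses on something with over 40 N, if the wrist force passes 120 N, or if a joint passes its speed limit or range.

ROBOT

A 6-joint arm with a two-finger parallel gripper is mounted at the origin on a cart in front of the work surface, level with it; the furniture and walls round the work are solid. World frame = base frame: x ahead of the robot, y to its left, z up, the work surface at z = 0. Lengths are in m, angles in rad, forces in N, time in s.
With the tool pointing down it reaches from about 0.3 to 0.875 m from the base axis. Payload 6.4 kg.
Tool frame: the origin (TCP) lies between the finger pads; the fingertips stand tip_extent ahead of it and the grasp point (between the pads) lies 5 mm behind it (tip_extent is the distance from the TCP to the fingertips, in m); z points along the fingers, y is the direction in which the jaws open and shut (so a half turn about z gives the same grasp; the last joint's range is limited). The gripper opens to 85 mm and grips with 20 to 120 N. Pads are 22 mm wide; open, the fingers measure 114 mm over their backs; the gripper's body (76 mm by 85 mm) begins 54 mm behind the grasp point. The pads swing forward as they close: fully open they stand 13 mm farther back than shut.
Start: joints at [0.918, 0.181, 1.607, -0, 1.354, -0.206], TCP at [0.248, 0.519, 0.245] pointing down, gripper open.
Joint ranges: [-2.99, 2.99], [-0.89, 2.07], [0.3, 2.58], [-1.14, 4.28], [0, 2.63], [-3.12, 3.12]. Speed limits (rad/s): [2.57, 2.57, 3.01, 3.14, 3.14, 3.14].

INTERFACE

Orientations are given as a unit quaternion [w, x, y, z].
In Python, from bench import * gives the robot as it stands.
- The arm moves only by the shell command python3 -m jog 'ROWS'. ROWS is JSON, a list of rows, each a list of 3 entries, a list of its own where there are three numbers: the shift along the tool's x, y, z in mm, then the turn, a rotation vector about the tool's x, y, z in rad, then the opening, from 0 (shut) to 1 (fully open). A call has 1 to 20 rows; each row is the pose to reach, as a shift and turn from the pose measured when the call began, along the tool's axes at that moment; what a row does not reach only later rows make up. A row lasts 1/12 s, in which the tool goes at most 41.7 mm and 7.16 degrees, less where a joint would pass 70% of its speed; a pose out of reach is approached as far as the arm can. A call with a gripper value outside its range is refused whole. The fingers move at their own pace and stop on an object; the grip force is fixed at half the most. Time passes only in rows, so rows that repeat a pose let the fingers close. It gives the time, the measured TCP pose, the force and the opening at its end, in the units of the state.
- get_obs(): the state, without advancing time (a new reading comes with each control period).
- camera(name): name is "side" or "top"; returns (picture, depth): 420x560x3 uint8, red, green, blue; 420x560 float32, m along the optical axis (not along the pixel's ray), 0 where there is no reading.
- get_calibration(name): a dict with "fx", "fy", "cx", "cy" (pixels), "world_from_camera" (4x4, takes a point from camera to world coordinates). Camera axes: x right, y down, z forward; pixel columns grow to the right and rows downward; lengths in m; the calibration is good to about 2 mm. A picture is of the moment at which its call begins. get_calibration takes no time and is no camera call.
- hand_in(): hands the job in, once; it reports no verdict.
The state is a dict: "time_s": time; "q": joint angles; "dq": joint speeds; "joint_efforts": joint torques, N m; "eef_pos": TCP position; "eef_rot": TCP orientation; "wrist_force": force on the tool from outside, world axes, zero at the start; "torque": the same for the moment, N m; "opening": opening from 0.0 (shut) to 1.0 (fully open).
Only numpy, scipy, OpenCV 4.12 (cv2) and the standard library are available. Lean on these libraries where they do the work, as an engineer would, in place of code of your own. Each camera call takes 0.05 s, during which the arm holds its last target.

## Working session

There is one attempt and no reset: what is moved stays moved. The work goes in short steps, Python scripts to look and compute and a shell command to move; the robot and the scene stay as the last step left them, time stands still between calls to the robot, and variables do not carry over. Pictures are saved under pics/ and viewed, and the job is handed in when it is done.

```bash
mkdir -p pics; ls; python3 - <<'E'
from bench import *
import cv2,numpy as np
print(get_obs())
for n in("top","side"):
    p,d=camera(n); cv2.imwrite(f"pics/{n}0.png",cv2.cvtColor(p,cv2.COLOR_RGB2BGR)); np.save(f"pics/{n}0.npy",d)
    print(n,get_calibration(n))
E
```

```text
pics
{'time_s': 0.0, 'q': array([ 9.17688265e-01,  1.81528515e-01,  1.60802268e+00,  3.62075285e-05,
        1.35377341e+00, -2.06305082e-01]), 'dq': array([-0.00035987, -0.00014416,  0.00075965, -0.00096545,  0.00044325,
        0.00058457]), 'joint_efforts': array([-1.19493334e-04, -4.44890249e+01, -3.51328683e+01, -1.87828614e-04,
        9.45926149e-03,  4.18329137e-05]), 'eef_pos': array([0.24809978, 0.51813933, 0.24438407]), 'eef_rot': array([-3.76839027e-04,  2.21551593e-01,  9.75148266e-01, -7.79887082e-04]), 'wrist_force': array([-0.23553594, -0.01448035, -0.52340579]), 'torque': array([-0.0053357 , -0.04867586,  0.0068416 ]), 'opening': 0.9993865467859177}
top {'fx': 524.7681718142817, 'fy': 524.7681718142817, 'cx': 279.2551921279863, 'cy': 210.19700861687426, 'world_from_camera': array([[ 0.01827304, -0.98367273,  0.17903648,  0.3966988 ],
       [-0.99957423, -0.01389899,  0.0256551 ,  0.03495916],
       [-0.0227478 , -0.17942905, -0.98350788,  0.90453501],
       [ 0.        ,  0.        ,  0.        ,  1.        ]])}
side {'fx': 387.70810530037954, 'fy': 387.70810530037954, 'cx': 284.00223451282505, 'cy': 204.56539748399075, 'world_from_camera': array([[ 0.83058503, -0.3267461 ,  0.45096063,  0.15498865],
       [-0.5564549 , -0.51901957,  0.64882712, -0.51485415],
       [ 0.02205566, -0.78984535, -0.61290935,  0.60690482],
       [ 0.        ,  0.        ,  0.        ,  1.        ]])}
```

View pics/top0.png

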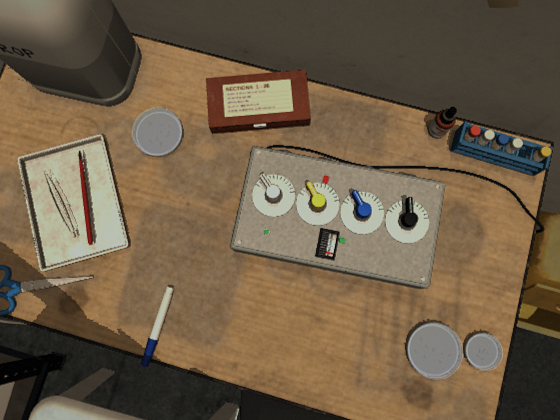

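View pics/side0.png

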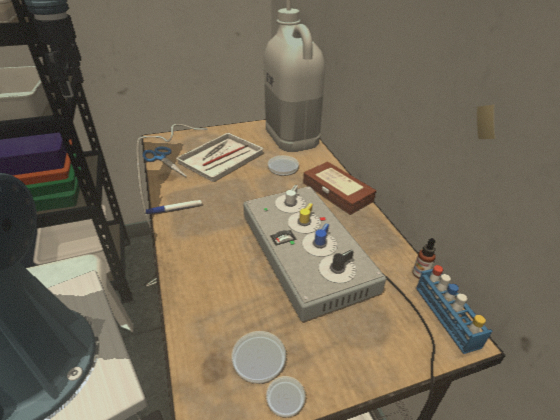

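The top view shows the console from (250,148) to (440,285), with the yellow knob at about (318,200), the red tab at (325,180), the wheel at (327,243) and the green clip at (342,240). I'll enlarge these.

```bash
python3 - <<'E'
import cv2
p=cv2.imread("pics/top0.png")
cv2.imwrite("pics/a.png",cv2.resize(p[165:265,245:375],None,fx=6,fy=6,interpolation=cv2.INTER_CUBIC))
cv2.imwrite("pics/a2.png",cv2.resize(p[140:290,230:450],None,fx=3.6,fy=3.6,interpolation=cv2.INTER_CUBIC))
p=cv2.imread("pics/side0.png")
cv2.imwrite("pics/b.png",cv2.resize(p[185:265,260:360],None,fx=7,fy=7,interpolation=cv2.INTER_CUBIC))
E
```

```text
(no output)
```

View pics/a.png

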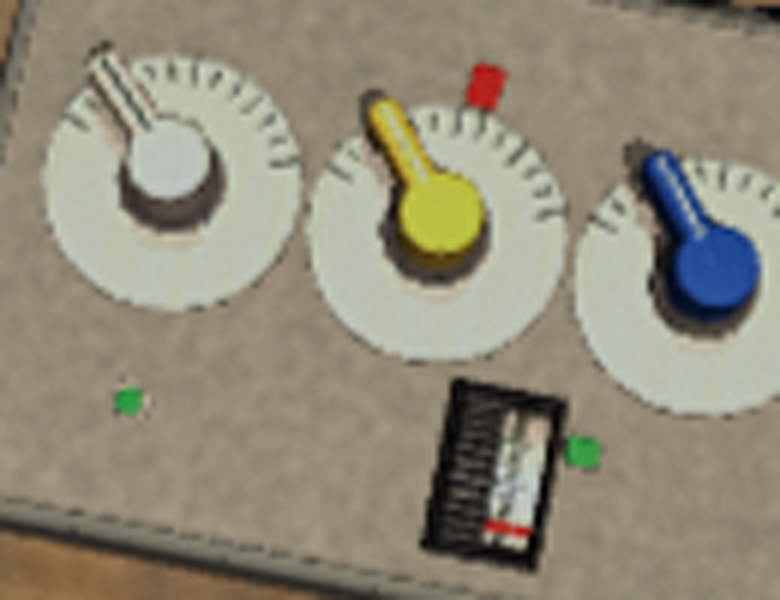

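View pics/a2.png

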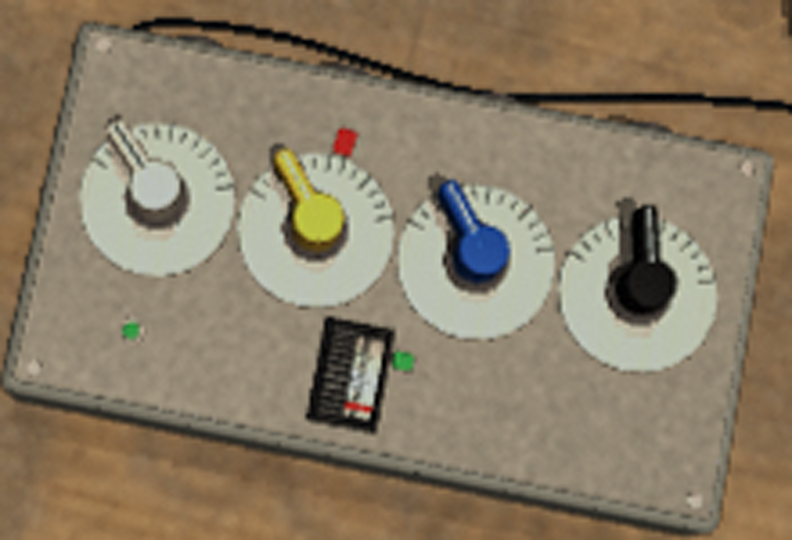

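View pics/b.png

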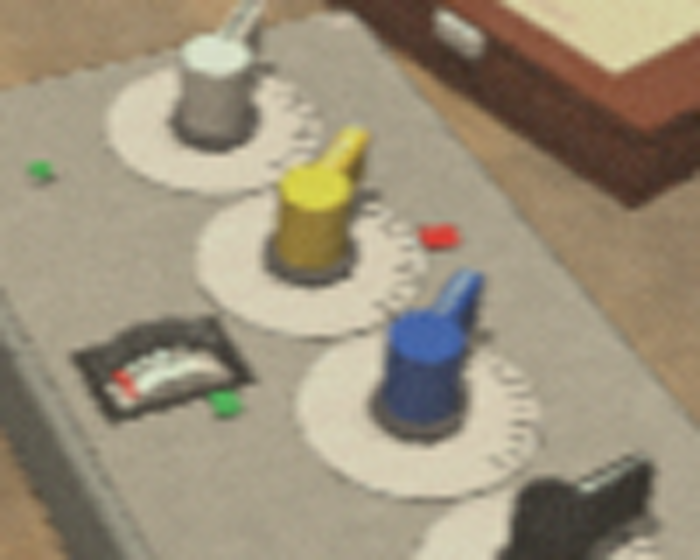

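```bash
cat > h.py <<'E'
from bench import *
import numpy as np,cv2
def ray(n,u,v,z):
    c=get_calibration(n);T=np.array(c["world_from_camera"])
    d=T[:3,:3]@np.array([(u-c["cx"])/c["fx"],(v-c["cy"])/c["fy"],1]);o=T[:3,3]
    return o+d*(z-o[2])/d[2]
A=lambda x,y,z:ray("top",x/6+245-.42,y/6+165-.42,z)
A2=lambda x,y,z:ray("top",x/3.6+230-.36,y/3.6+140-.36,z)
B=lambda x,y,z:ray("side",x/7+260-.43,y/7+185-.43,z)
E
python3 - <<'E'
from h import *
D=[A(172,182,.057),A(438,232,.057),A(703,288,.057),A2(638,294,.057)]
H=[A(168,158,.087),A(441,212,.087),A(716,266,.087),A2(640,287,.087)]
S=[B(213,132,.057),B(312,263,.057),B(420,405,.057)]
SH=[B(218,55,.087),B(316,187,.087),B(426,337,.087)]
for n,L in zip(("D","H","S","SH"),(D,H,S,SH)):
    print(n);[print(np.round(p*1000,1)) for p in L]
    P=np.array(L);k=-(np.arange(len(P))*74.);a=np.polyfit(k,P[:,0]*1e3,1);b=np.polyfit(k,P[:,1]*1e3,1)
    print("scale",np.hypot(a[0],b[0]),"yaw",np.arctan2(-a[0],b[0]))
for n,f in (("tab",A(487,88,.058)),("tabS",B(440,237,.058)),("clip",A(583,452,.058)),("clipS",B(226,402,.058)),
 ("tip",A(380,103,.087)),("tipS",B(355,137,.087)),("line",A(508,530,.056)),
 ("wheel slot c",A(495,475,.055)),("slotS",B(163,370,.055)),("wtip",A(102,55,.087)),("btip",A(655,162,.087)),("ktip",A2(647,208,.087))): print(n,np.round(f*1000,1))
p=np.load("pics/top0.npy");print(p.dtype)
for u,v in((318,200),(320,215),(272,196),(318,243)):
    c=get_calibration("top");T=c["world_from_camera"];z=p[v,u];print(u,v,(T@[(u-c["cx"])/c["fx"]*z,(v-c["cy"])/c["fy"]*z,z,1])[:3])
E
```

```text
D
[576.5  67.5  57. ]
[563.5  -5.7  57. ]
[548.9 -77.9  57. ]
[ 535.5 -150.9   57. ]
scale 1.0000977897406889 yaw -0.18672259044807557
H
[576.6  67.5  87. ]
[563.  -5.  87.]
[549.5 -77.4  87. ]
[ 533.7 -145.3   87. ]
scale 0.9793008587498985 yaw -0.19749648445446352
S
[573.8  63.4  57. ]
[562.   -8.4  57. ]
[550.8 -77.6  57. ]
scale 0.9653763733270858 yaw -0.16150913964632152
SH
[575.6  64.9  87. ]
[562.   -7.7  87. ]
[548.1 -80.   87. ]
scale 0.9964269339515 yaw -0.1874913321544745
tab [603.9 -18.9  58. ]
tabS [603.1 -20.8  58. ]
clip [503.3 -45.   58. ]
clipS [502.7 -46.7  58. ]
tip [592.4  11.3  87. ]
tipS [587.2   6.   87. ]
line [482.1 -25.   56. ]
wheel slot c [497.1 -21.6  55. ]
slotS [496.6 -22.6  55. ]
wtip [604.6  85.8  87. ]
btip [577.3 -61.6  87. ]
ktip [ 569.  -149.2   87. ]
float32
318 200 [ 0.56251509 -0.00483314  0.08858442]
320 215 [ 0.54379433 -0.00972447  0.05782046]
272 196 [0.56836499 0.06826569 0.08685719]
318 243 [ 0.49777334 -0.00670826  0.05748886]
```

The positions from both cameras agree: scale is 1.00, yaw is about -0.187, and the heights match. The lever is at about 0.69 rad, the tab at about -0.13, the wheel at about -0.61, and the clip at about +10.4 mm, or 0.44 rad. My plan is to straddle the yellow lever with half-open jaws set parallel to the tab direction, shift across and close. Next I'll look for tip_extent and work out the approach.

```bash
cat >> h.py <<'E'
from scipy.spatial.transform import Rotation as R
AX=np.array([.5632,-.0057]);TH=-.314
u=np.array([np.cos(TH),np.sin(TH)]);n=np.array([-u[1],u[0]])
def go(p,yaw_y):  # world target TCP(m), world angle of tool y, tool down -> shift mm, rotvec in current tool frame
    o=get_obs();q=o["eef_rot"];r=R.from_quat([q[1],q[2],q[3],q[0]])
    s=r.inv().apply(np.array(p)-o["eef_pos"])*1e3
    y=np.array([np.cos(yaw_y),np.sin(yaw_y),0]);z=np.array([0,0,-1.]);x=np.cross(y,z)
    t=R.from_matrix(np.c_[x,y,z])
    return np.round(s,1),np.round((r.inv()*t).as_rotvec(),3)
E
python3 - <<'E'
import bench
from h import *
print([k for k in dir(bench) if not k.startswith('_')], getattr(bench,'tip_extent',None))
ya=TH+np.pi/2
for du,dn,z in((28,20,.2),(28,20,.1),(28,0,.085)):
    p=AX+(du*u+dn*n)/1e3; print(p,go([*p,z],ya))
E
```

```text
['MotionError', 'camera', 'get_calibration', 'get_obs', 'hand_in', 'tip_extent'] 0.014
[0.59600827 0.00467388] (array([-535.6, -312.7,   44.8]), array([-0.002, -0.   , -0.133]))
[0.59600827 0.00467388] (array([-535.7, -312.6,  144.8]), array([-0.002, -0.   , -0.133]))
[ 0.58983096 -0.01434823] (array([-538.3, -332.4,  159.8]), array([-0.002, -0.   , -0.133]))
```

```bash
python3 -m jog '[[[-30,-17,0],[0,0,-0.02],0.5],[[-70,-41,10],[0,0,-0.05],0.5],[[-105,-61,20],[0,0,-0.08],0.5],[[-140,-82,30],[0,0,-0.1],0.5],[[-175,-102,40],[0,0,-0.133],0.5],[[-210,-122,44],[0,0,-0.133],0.5],[[-245,-143,44],[0,0,-0.133],0.5],[[-280,-163,44],[0,0,-0.133],0.5],[[-315,-184,44],[0,0,-0.133],0.5],[[-350,-204,44],[0,0,-0.133],0.5],[[-385,-224,44],[0,0,-0.133],0.5],[[-420,-245,44],[0,0,-0.133],0.5],[[-455,-265,44],[0,0,-0.133],0.5],[[-490,-286,44],[0,0,-0.133],0.5],[[-515,-301,44],[0,0,-0.133],0.5],[[-530,-310,44],[0,0,-0.133],0.5],[[-535.6,-312.7,44.8],[0,0,-0.133],0.5],[[-535.6,-312.7,44.8],[0,0,-0.133],0.5]]'; python3 - <<'E'
from h import *
for du,dn,z in((28,20,.11),(28,20,.083),(28,0,.081)):
    p=AX+(du*u+dn*n)/1e3; print(p,go([*p,z],TH+np.pi/2))
for k in("top","side"):
    p,d=camera(k); cv2.imwrite(f"pics/{k}1.png",cv2.cvtColor(p,cv2.COLOR_RGB2BGR))
E
```

```text
time_s: 1.6
eef_pos: [0.5959, 0.0042, 0.1993]
eef_rot: [-0.001, 0.157, 0.988, -0.001]
wrist_force: [0.3, 0.4, -0.3]
opening: 0.501
[0.59600827 0.00467388] (array([-0.1,  0.6, 89.3]), array([-0.001, -0.002, -0.001]))
[0.59600827 0.00467388] (array([-1.000e-01,  6.000e-01,  1.163e+02]), array([-0.001, -0.002, -0.001]))
[ 0.58983096 -0.01434823] (array([ -0.2, -19.4, 118.3]), array([-0.001, -0.002, -0.001]))
```

View pics/side1.png

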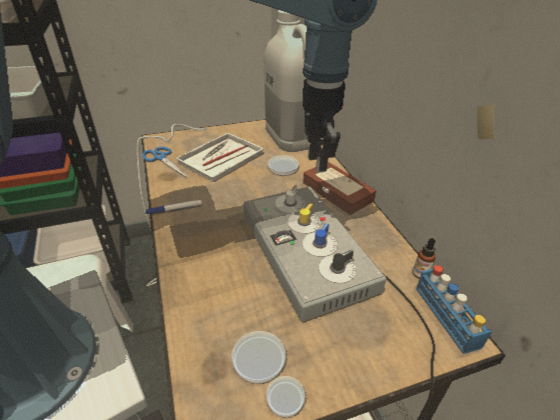

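The gripper hangs above the yellow knob with its fingertips at about (320,170), and nothing is touching. I'll lower it to just above the lever and look.

```bash
python3 -m jog '[[[0,0.6,25],[0,0,0],0.5],[[0,0.6,50],[0,0,0],0.5],[[0,0.6,70],[0,0,0],0.5],[[0,0.6,84],[0,0,0],0.5],[[0,0.6,92],[0,0,0],0.5],[[0,0.6,92],[0,0,0],0.5]]'; python3 - <<'E'
from h import *
for k in("top","side"):
    p,d=camera(k);p=cv2.cvtColor(p,cv2.COLOR_RGB2BGR)
    c=p[150:270,240:400] if k=="top" else p[150:270,230:390]
    cv2.imwrite(f"pics/{k}2.png",cv2.resize(c,None,fx=5,fy=5,interpolation=cv2.INTER_CUBIC))
E
```

```text
time_s: 2.2
eef_pos: [0.593, 0.0086, 0.1056]
eef_rot: [-0.003, 0.155, 0.988, -0.0]
wrist_force: [-0.3, -0.9, -0.3]
opening: 0.501
```

View pics/side2.png

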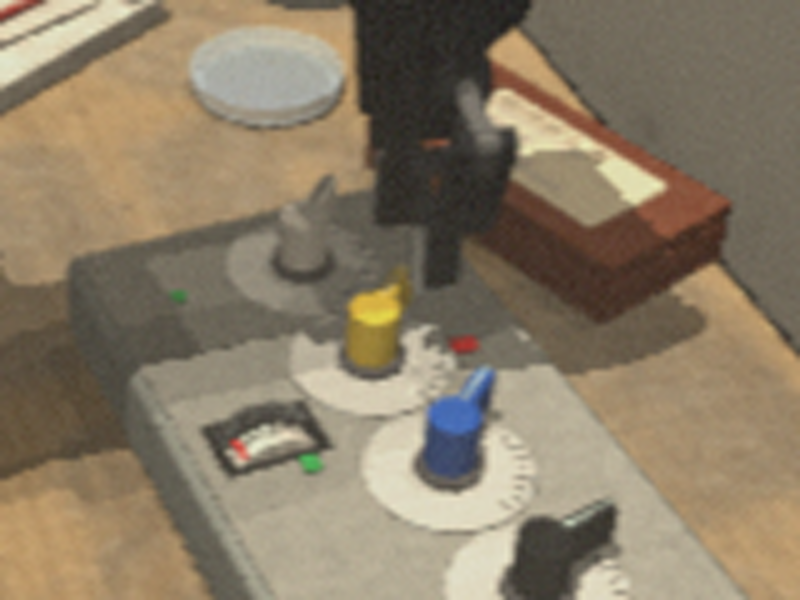

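View pics/top2.png

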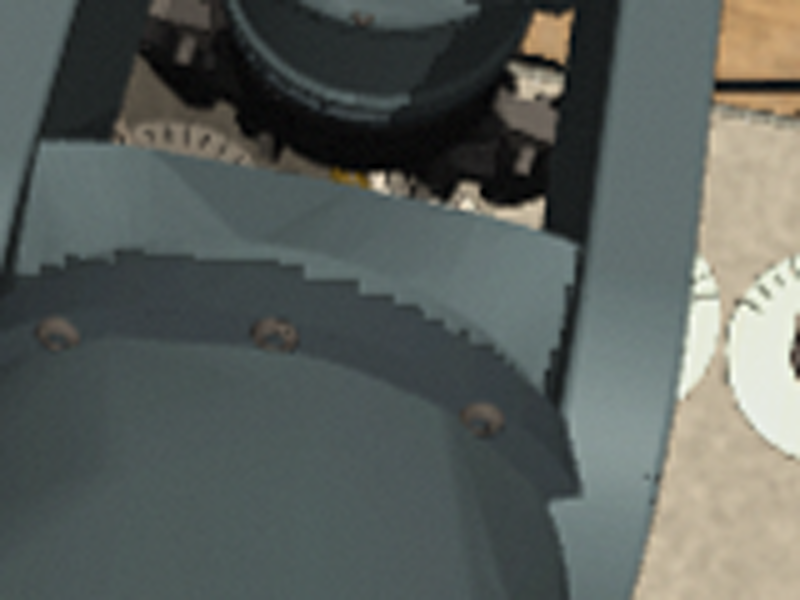

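```bash
python3 - <<'E'
from h import *
o=get_obs();print(o["eef_pos"],o["eef_rot"],abs(o["dq"]).max())
for du,dn,z in((28,20,.083),(28,0,.081)):
    p=AX+(du*u+dn*n)/1e3; print(p,go([*p,z],TH+np.pi/2))
d=(o["eef_pos"][:2]-AX)*1e3;print(d@u,d@n)
E
```

```text
[0.59502473 0.00769682 0.10814086] [-9.74130599e-04  1.55127175e-01  9.87893967e-01 -3.45871257e-04] 0.01750626423791676
[0.59600827 0.00467388] (array([-1.9, -2.6, 25.1]), array([-0.001, -0.002,  0.002]))
[ 0.58983096 -0.01434823] (array([ -1.9, -22.5,  27.2]), array([-0.001, -0.002,  0.002]))
26.130868799276264 22.571356903232967
```

The right finger's tip shows at about (440,270) in the crop, on the tab side of the lever and clear of it. The top view is blocked by the arm. I'll lower to working height.

```bash
python3 -m jog '[[[-2,-2.6,0],[0,-0.002,0.002],0.5],[[-2,-2.6,5],[0,-0.002,0.002],0.5],[[-2,-2.6,12],[0,-0.002,0.002],0.5],[[-2,-2.6,18],[0,-0.002,0.002],0.5],[[-2,-2.6,25],[0,-0.002,0.002],0.5],[[-2,-2.6,26],[0,-0.002,0.002],0.5],[[-2,-2.6,26],[0,-0.002,0.002],0.5]]'; python3 - <<'E'
from h import *
for k in("side",):
    p,d=camera(k);p=cv2.cvtColor(p,cv2.COLOR_RGB2BGR)
    c=p[150:270,230:390]
    cv2.imwrite(f"pics/{k}3.png",cv2.resize(c,None,fx=5,fy=5,interpolation=cv2.INTER_CUBIC))
o=get_obs();print(o["eef_pos"],o["wrist_force"])
d=(o["eef_pos"][:2]-AX)*1e3;print(d@u,d@n)
p=AX+(28*u)/1e3; print(p,go([*p,.082],TH+np.pi/2))
E
```

```text
time_s: 2.88
eef_pos: [0.5953, 0.0047, 0.0809]
eef_rot: [-0.001, 0.156, 0.988, -0.0]
wrist_force: [-0.0, 0.7, 0.4]
opening: 0.499
[0.59571328 0.00462255 0.08152289] [-0.04122342  0.15044803  0.54366234]
27.735284154081832 19.860068320507036
[ 0.58983096 -0.01434823] (array([ -0.3, -19.9,  -0.5]), array([-0.001, -0.001,  0.   ]))
```

View pics/side3.png

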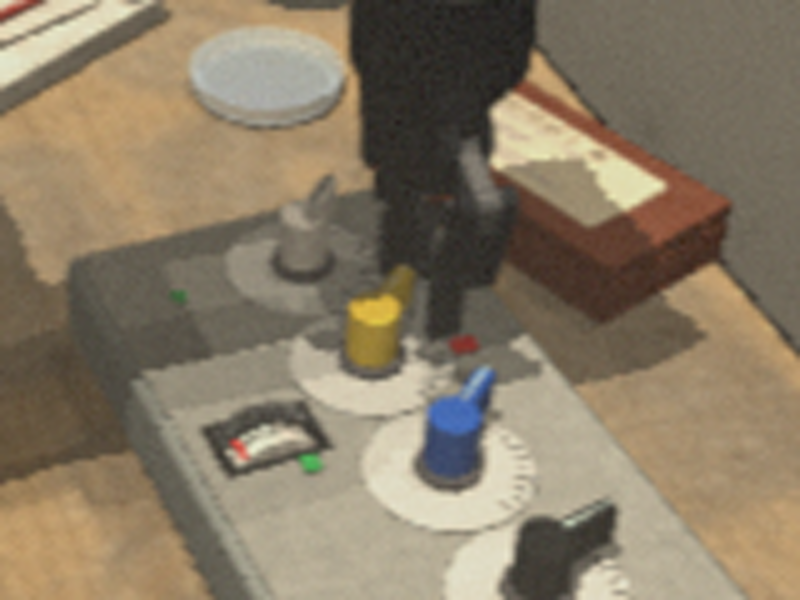

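The lever is now between the fingers, with the blue one clear. I'll sweep across while closing.

```bash
python3 -m jog '[[[0,-3,0],[0,0,0],0.48],[[0,-6,0],[0,0,0],0.45],[[0,-9,0],[0,0,0],0.42],[[0,-12,0],[0,0,0],0.39],[[0,-15,0],[0,0,0],0.36],[[0,-18,0],[0,0,0],0.33],[[0,-20,0],[0,0,0],0.3],[[0,-20,0],[0,0,0],0.25],[[0,-20,0],[0,0,0],0.2],[[0,-20,0],[0,0,0],0.16]]'; python3 - <<'E'
from h import *
o=get_obs();print(o["eef_pos"],o["wrist_force"])
d=(o["eef_pos"][:2]-AX)*1e3;print(d@u,d@n)
p=AX+(28*u)/1e3; print(p,go([*p,.082],TH+np.pi/2))
for k in("side",):
    p,d=camera(k);p=cv2.cvtColor(p,cv2.COLOR_RGB2BGR)
    c=p[150:270,230:390]
    cv2.imwrite(f"pics/{k}4.png",cv2.resize(c,None,fx=5,fy=5,interpolation=cv2.INTER_CUBIC))
E
```

```text
time_s: 3.77
eef_pos: [0.5894, -0.0144, 0.0815]
eef_rot: [-0.001, 0.156, 0.988, -0.0]
wrist_force: [1.5, 0.1, 0.7]
opening: 0.162
[ 0.58935651 -0.01444693  0.08147965] [1.46308468 0.07258728 0.7258173 ]
27.57923316602846 -0.24041073993039144
[ 0.58983096 -0.01434823] (array([-0.4,  0.2, -0.5]), array([-0.001, -0.001,  0.   ]))
```

View pics/side4.png

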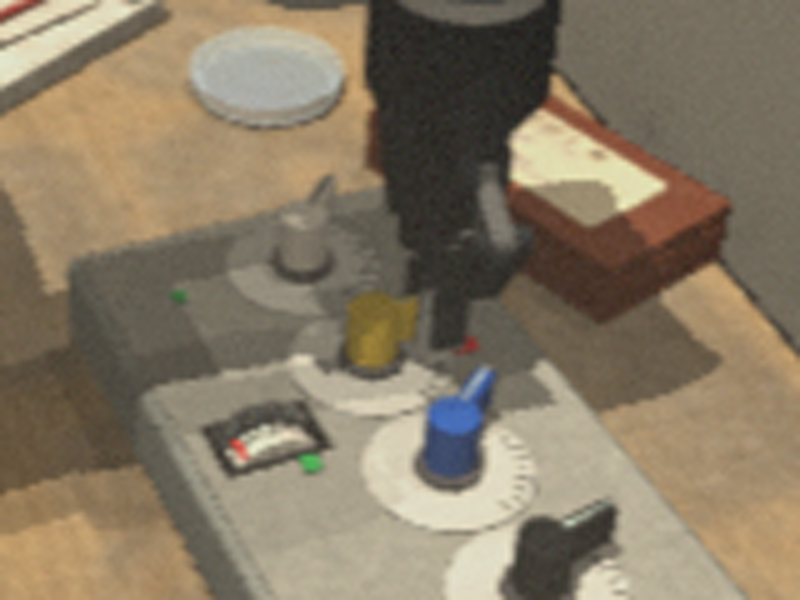

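The lever moved with the jaws and now sits between the pads. I'll close to nearly its width, settle, reopen and rise.

```bash
python3 -m jog '[[[0,0.2,0],[0,0,0],0.14],[[0,0.2,0],[0,0,0],0.12],[[0,0.2,0],[0,0,0],0.11],[[0,0.2,0],[0,0,0],0.105],[[0,0.2,0],[0,0,0],0.105],[[0,0.2,0],[0,0,0],0.105]]'; python3 -m jog '[[[0,0,0],[0,0,0],0.15],[[0,0,0],[0,0,0],0.2],[[0,0,0],[0,0,0],0.22],[[0,0,-8],[0,0,0],0.22],[[0,0,-20],[0,0,0],0.22],[[0,0,-40],[0,0,0],0.2],[[0,0,-60],[0,0,0],0.1],[[0,0,-80],[0,0,0],0]]'; python3 - <<'E'
from h import *
print(get_obs()["eef_pos"])
E
```

```text
time_s: 4.32
eef_pos: [0.5893, -0.0139, 0.0813]
eef_rot: [-0.001, 0.156, 0.988, -0.0]
wrist_force: [2.1, 2.6, -0.6]
opening: 0.109
time_s: 4.98
eef_pos: [0.5896, -0.0141, 0.1635]
eef_rot: [-0.0, 0.156, 0.988, -0.0]
wrist_force: [0.5, -0.5, 0.5]
opening: 0.002
[ 0.58963859 -0.01406017  0.16347414]
```

```bash
python3 -m jog '[[[36,35,0],[0,0,0],0],[[72,70,0],[0,0,0],0],[[108,105,0],[0,0,0],0],[[144,140,0],[0,0,0],0],[[180,175,0],[0,0,0],0],[[216,213,0],[0,0,0],0],[[216,213,0],[0,0,0],0],[[216,213,0],[0,0,0],0]]'; python3 - <<'E'
from h import *
for k in("top","side"):
    p,d=camera(k);p=cv2.cvtColor(p,cv2.COLOR_RGB2BGR)
    c=p[165:265,245:375] if k=="top" else p[185:265,260:360]
    f=6 if k=="top" else 7
    cv2.imwrite(f"pics/{k}5.png",cv2.resize(c,None,fx=f,fy=f,interpolation=cv2.INTER_CUBIC))
E
```

```text
time_s: 5.65
eef_pos: [0.4473, 0.2594, 0.1649]
eef_rot: [-0.0, 0.154, 0.988, 0.001]
wrist_force: [0.1, 0.0, -1.0]
opening: 0.001
```

View pics/top5.png

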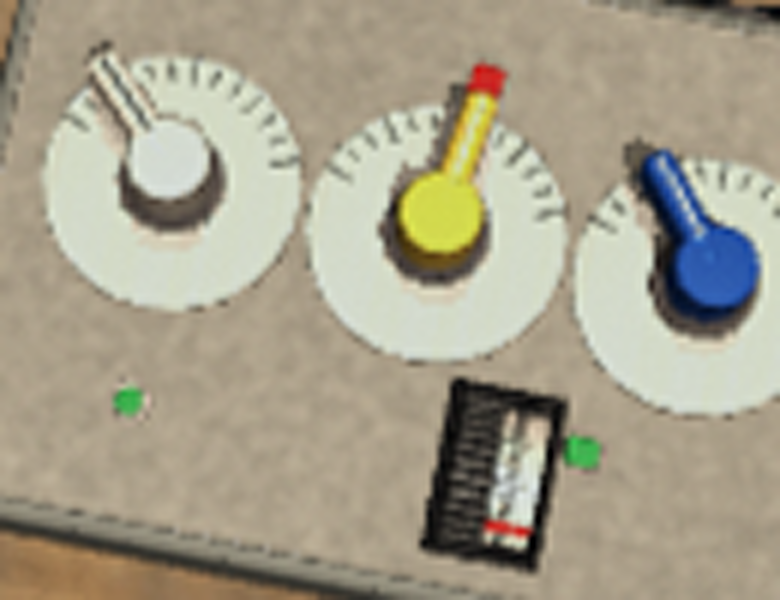

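View pics/side5.png

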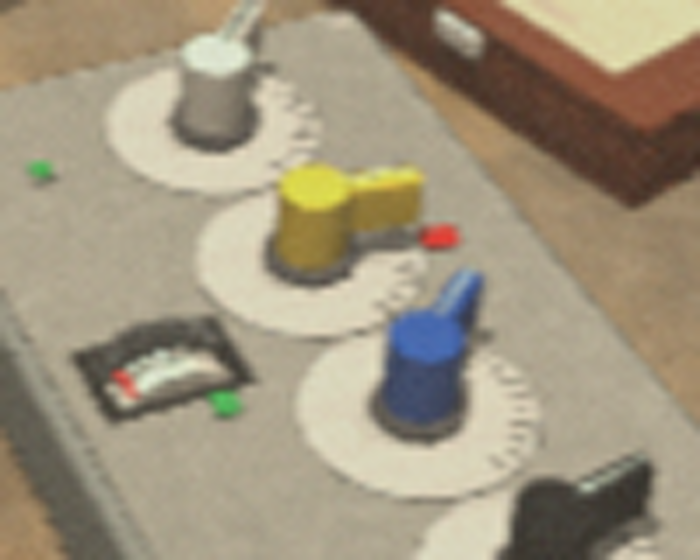

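```bash
cat >> h.py <<'E'
YAW=-.187;cx=np.array([np.cos(YAW),np.sin(YAW)]);cy=np.array([-cx[1],cx[0]])
W=AX+(-62*cx-22*cy)/1e3
E
python3 - <<'E'
from h import *
h=A(441,212,.087);t=A(483,97,.087);d=t-h;print("lever",np.arctan2(d[1],d[0]))
g=A(487,88,.058);d=A(487,82,.058)[:2]-AX;print("tab",np.arctan2(d[1],d[0]))
h=B(316,187,.087);t=B(418,176,.087);d=t-h;print("leverS",np.arctan2(d[1],d[0]))
print("W",W, "line",((A(508,530,.059)[:2]-W)@cx*1e3),"clip",((A(583,452,.058)[:2]-W)@cx*1e3),((B(226,402,.058)[:2]-W)@cx*1e3),"lineS",((B(126,384,.059)[:2]-W)@cx*1e3))
for dx,z in((-8,.15),(-8,.084)):
    p=W+dx*cx/1e3;print(p,go([*p,z],YAW+np.pi/2))
E
```

```text
lever -0.3373104882948534
tab -0.3024657790630618
leverS -0.3949079728035624
W [ 0.49819082 -0.01578991] line -14.404554598204408 clip 10.491688160803369 10.13750294993666 lineS -14.619421935544706
[ 0.49033029 -0.01430262] (array([-122. , -246.1,   14.8]), array([-0.   ,  0.   , -0.122]))
[ 0.49033029 -0.01430262] (array([-122. , -246.1,   80.8]), array([-0.   ,  0.   , -0.122]))
```

```bash
python3 - <<'E'
from h import *
o=[]
for k,(r,c) in {"top":((172,212),(300,340)),"side":((198,232),(295,329))}.items():
    a=np.mean([camera(k)[0].astype(float) for _ in range(4)],0).astype(np.uint8)
    o.append(cv2.resize(cv2.cvtColor(a,cv2.COLOR_RGB2BGR)[r[0]:r[1],c[0]:c[1]],(390,390),interpolation=cv2.INTER_CUBIC))
    # predicted lever top outline for world angle TH, drawn at z=.087
    cal=get_calibration(k);Ti=np.linalg.inv(cal["world_from_camera"])
    def pj(P):
        q=Ti@np.append(P,1);return np.array([q[0]/q[2]*cal["fx"]+cal["cx"],q[1]/q[2]*cal["fy"]+cal["cy"]])
    im=o[-1].copy();s=390/(r[1]-r[0])
    f=lambda P:tuple(int(v) for v in ((pj(P)-[c[0],r[0]]+.5)*s))
    for th,col in((-.314,(255,0,0)),(-.39,(0,0,255))):
        uu=np.array([np.cos(th),np.sin(th)]);nn=np.array([-uu[1],uu[0]])
        for sg in(-4.5,4.5):
            cv2.line(im,f([*(AX+(12*uu+sg*nn)/1e3),.087]),f([*(AX+(35*uu+sg*nn)/1e3),.087]),col,1)
    o.append(im)
cv2.imwrite("pics/z.png",np.vstack([np.hstack(o[:2]),np.hstack(o[2:])])[:,:])
cv2.imwrite("pics/z.png",cv2.resize(cv2.imread("pics/z.png"),(600,600)))
E
```

```text
(no output)
```

View pics/z.png

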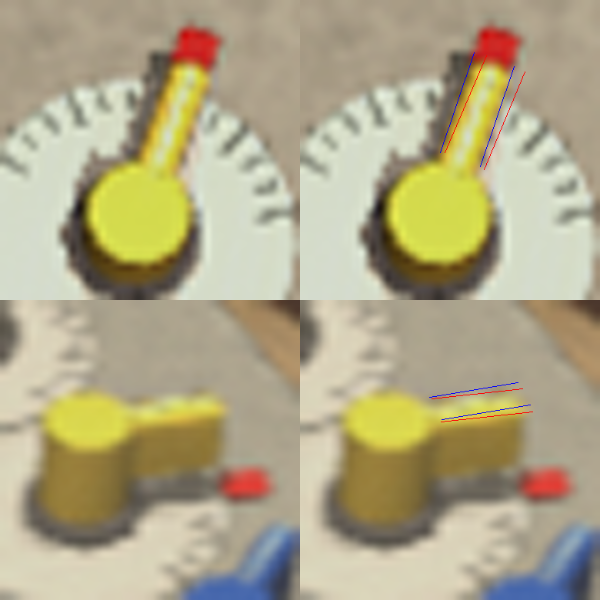

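The lever's edges run parallel to the predicted outline for the tab direction (-0.314 rad), and its tip ends right at the red tab. White, blue and black look unchanged. Now the wheel.

```bash
python3 -m jog '[[[-16,-30,0],[0,0,-0.03],0],[[-32,-64,0],[0,0,-0.06],0],[[-48,-98,0],[0,0,-0.1],0],[[-64,-132,0],[0,0,-0.122],0],[[-80,-166,0],[0,0,-0.122],0],[[-96,-200,5],[0,0,-0.122],0],[[-112,-230,10],[0,0,-0.122],0],[[-122,-246,20],[0,0,-0.122],0],[[-122,-246,40],[0,0,-0.122],0],[[-122,-246,60],[0,0,-0.122],0],[[-122,-246,70],[0,0,-0.122],0],[[-122,-246,76],[0,0,-0.122],0],[[-122,-246,76],[0,0,-0.122],0],[[-122,-246,76],[0,0,-0.122],0]]'; python3 - <<'E'
from h import *
o=get_obs();print(o["eef_pos"],o["wrist_force"],(o["eef_pos"][:2]-W)@cx*1e3,(o["eef_pos"][:2]-W)@cy*1e3)
for dx,z in((-8,.081),):
    p=W+dx*cx/1e3;print(p,go([*p,z],YAW+np.pi/2))
p=cv2.cvtColor(camera("side")[0],cv2.COLOR_RGB2BGR)
cv2.imwrite("pics/w1.png",cv2.resize(p[185:265,240:340],None,fx=7,fy=7,interpolation=cv2.INTER_CUBIC))
E
```

```text
time_s: 7.32
eef_pos: [0.4903, -0.0176, 0.088]
eef_rot: [-0.0, 0.097, 0.995, -0.0]
wrist_force: [0.6, -1.0, -0.6]
opening: 0.002
[ 0.49030679 -0.01755676  0.08795729] [ 0.6324711  -0.99581649 -0.63445741] -7.418103783044655 -3.2017769979767556
[ 0.49033029 -0.01430262] (array([0.6, 3.2, 7. ]), array([-0.001, -0.001, -0.006]))
```

View pics/w1.png

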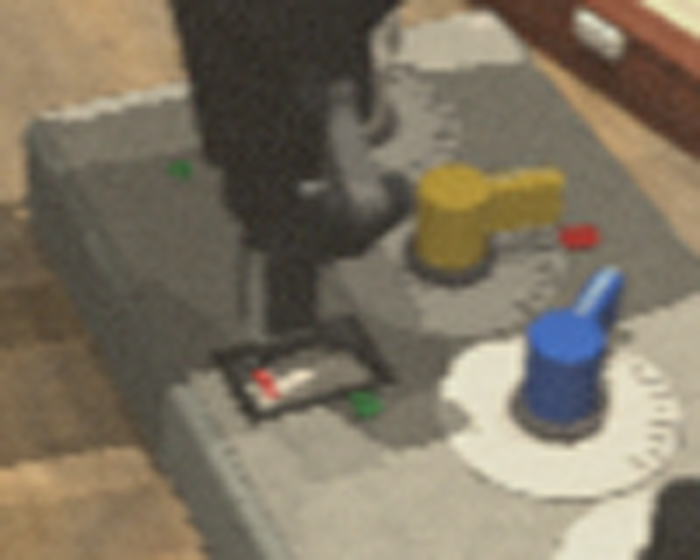

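The shut fingertip is over the black rim at about (290,320), and the red line is still visible at (265,383). Now I'll lower to contact.

```bash
python3 -m jog '[[[0.5,3.2,0],[0,0,0],0],[[0.5,3.2,3],[0,0,0],0],[[0.5,3.2,6],[0,0,0],0],[[0.5,3.2,7],[0,0,0],0],[[0.5,3.2,8],[0,0,0],0],[[0.5,3.2,8.5],[0,0,0],0],[[0.5,3.2,8.5],[0,0,0],0]]'; python3 - <<'E'
from h import *
o=get_obs();print(o["eef_pos"],o["wrist_force"],(o["eef_pos"][:2]-W)@cx*1e3,(o["eef_pos"][:2]-W)@cy*1e3)
E
```

```text
time_s: 7.95
eef_pos: [0.4908, -0.0143, 0.0798]
eef_rot: [-0.0, 0.096, 0.995, -0.001]
wrist_force: [-0.4, 1.4, -0.9]
opening: 0.005
[ 0.49075151 -0.01433051  0.07976651] [-0.39309214  1.42526498 -0.94658964] -7.580936257481817 0.05090339085899186
```

```bash
python3 -m jog '[[[0,0,0.7],[0,0,0],0],[[0,0,1.4],[0,0,0],0],[[0,0,2],[0,0,0],0],[[0,0,2],[0,0,0],0]]'; python3 -c "
from h import *
o=get_obs();print(o['eef_pos'],o['wrist_force'])"
```

```text
time_s: 8.28
eef_pos: [0.4919, -0.0147, 0.0789]
eef_rot: [0.001, 0.096, 0.995, -0.001]
wrist_force: [-0.3, -0.1, 6.3]
opening: -0.003
[ 0.49191886 -0.01465198  0.07886619] [-0.32531882 -0.12508497  6.25149381]
```

Contact is at 6 N, at the expected height. I'll roll towards +x, which is tool -x.

```bash
python3 -m jog '[[[-2,0,0.7],[0,0,0],0],[[-4,0,0.7],[0,0,0],0],[[-6,0,0.7],[0,0,0],0],[[-8,0,0.7],[0,0,0],0],[[-10,0,0.7],[0,0,0],0],[[-12,0,0.7],[0,0,0],0],[[-14,0,0.7],[0,0,0],0],[[-14,0,0.7],[0,0,0],0]]'; python3 - <<'E'
from h import *
o=get_obs();print(o["eef_pos"],o["wrist_force"],(o["eef_pos"][:2]-W)@cx*1e3,(o["eef_pos"][:2]-W)@cy*1e3)
p=cv2.cvtColor(camera("side")[0],cv2.COLOR_RGB2BGR)
cv2.imwrite("pics/w2.png",cv2.resize(p[185:265,260:360],None,fx=7,fy=7,interpolation=cv2.INTER_CUBIC))
E
```

```text
time_s: 8.95
eef_pos: [0.5068, -0.0175, 0.0789]
eef_rot: [0.002, 0.097, 0.995, -0.001]
wrist_force: [0.9, 1.7, 6.1]
opening: -0.002
[ 0.50678695 -0.01747105  0.07885622] [0.8584953  1.74794639 6.10745016] 8.758815013537435 -0.05370093368476446
```

View pics/w2.png

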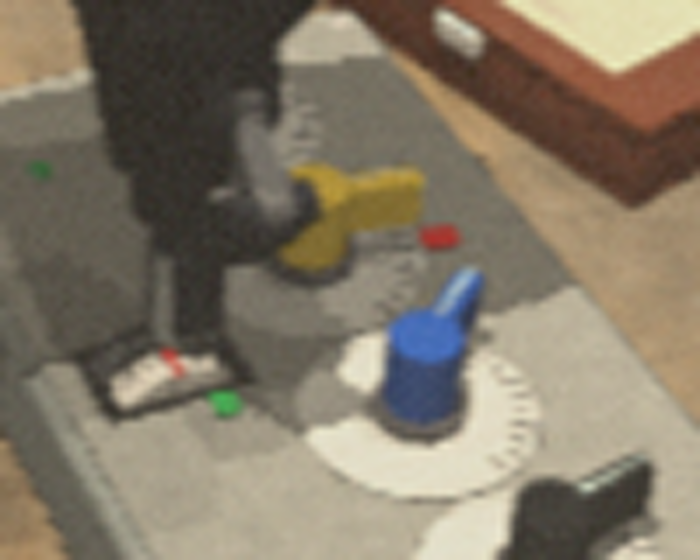

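The line moved with the fingertip to (172,362). I'll measure it, then regrip for a second stroke.

```bash
python3 - <<'E'
from h import *
print((B(172,362,.0634)[:2]-W)@cx*1e3,(B(172,362,.0634)[:2]-W)@cy*1e3)
E
python3 -m jog '[[[0,0,-3],[0,0,0],0],[[0,0,-6],[0,0,0],0],[[5,0,-6],[0,0,0],0],[[10,0,-6],[0,0,0],0],[[15,0,-6],[0,0,0],0],[[15,0,-4],[0,0,0],0],[[15,0,-2],[0,0,0],0],[[15,0,0],[0,0,0],0],[[15,0,0.7],[0,0,0],0],[[15,0,0.7],[0,0,0],0]]'; python3 - <<'E'
from h import *
o=get_obs();print(o["eef_pos"],o["wrist_force"],(o["eef_pos"][:2]-W)@cx*1e3,(o["eef_pos"][:2]-W)@cy*1e3)
p=cv2.cvtColor(camera("side")[0],cv2.COLOR_RGB2BGR)
cv2.imwrite("pics/w3.png",cv2.resize(p[215:265,270:330],None,fx=12,fy=12,interpolation=cv2.INTER_CUBIC))
E
```

```text
-0.2215558252550871 -13.068439428956731
time_s: 9.83
eef_pos: [0.4932, -0.0148, 0.0789]
eef_rot: [0.003, 0.097, 0.995, -0.001]
wrist_force: [0.1, -0.3, 5.8]
opening: -0.001
[ 0.4932463  -0.01483856  0.07886315] [ 0.08517185 -0.30896728  5.82021894] -5.035191908311697 0.01552660903441576
```

View pics/w3.png

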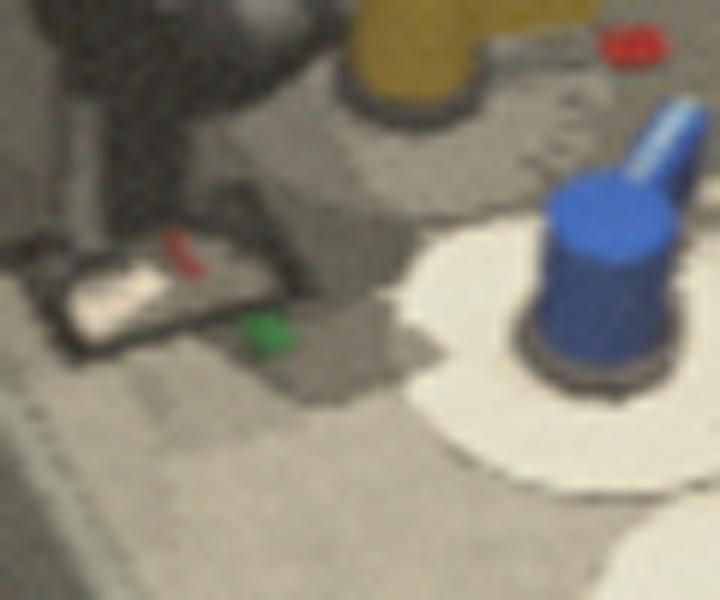

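The line is at about 0 mm and needs to be at 10.3 mm, which is 0.43 rad or roughly 11 mm of rim travel.

```bash
python3 -m jog '[[[-2,0,0.7],[0,0,0],0],[[-4,0,0.7],[0,0,0],0],[[-6,0,0.7],[0,0,0],0],[[-8,0,0.7],[0,0,0],0],[[-9.5,0,0.7],[0,0,0],0],[[-10.5,0,0.7],[0,0,0],0],[[-11,0,0.7],[0,0,0],0],[[-11,0,0.7],[0,0,0],0]]'; python3 - <<'E'
from h import *
o=get_obs();print(o["eef_pos"],o["wrist_force"],(o["eef_pos"][:2]-W)@cx*1e3,(o["eef_pos"][:2]-W)@cy*1e3)
p=cv2.cvtColor(camera("side")[0],cv2.COLOR_RGB2BGR)
cv2.imwrite("pics/w4.png",cv2.resize(p[215:265,270:330],None,fx=12,fy=12,interpolation=cv2.INTER_CUBIC))
E
```

```text
time_s: 10.55
eef_pos: [0.5052, -0.0171, 0.079]
eef_rot: [0.004, 0.097, 0.995, -0.001]
wrist_force: [0.2, 0.8, 6.0]
opening: 0.001
[ 0.50521665 -0.01708761  0.0789651 ] [0.18949793 0.82922303 6.03112556] 7.144600598070693 0.031112585488745313
```

View pics/w4.png

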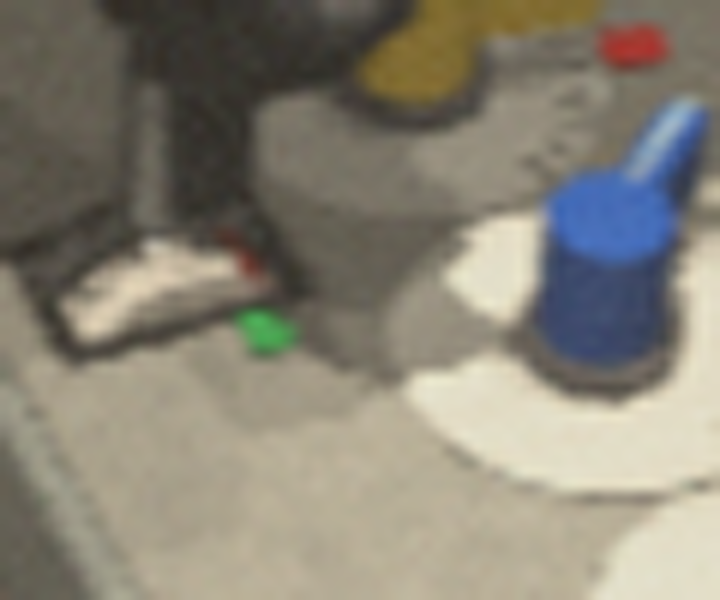

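I'll lift off, move aside and check from above.

```bash
python3 -m jog '[[[0,0,-10],[0,0,0],0],[[0,0,-30],[0,0,0],0],[[0,0,-60],[0,0,0],0],[[0,0,-85],[0,0,0],0],[[10,35,-85],[0,0,0],0],[[20,70,-85],[0,0,0],0],[[30,105,-85],[0,0,0],0],[[40,140,-85],[0,0,0],0],[[50,175,-85],[0,0,0],0],[[60,210,-85],[0,0,0],0],[[70,245,-85],[0,0,0],0],[[75,265,-85],[0,0,0],0],[[75,265,-85],[0,0,0],0],[[75,265,-85],[0,0,0],0]]'; python3 - <<'E'
from h import *
for k in("top","side"):
    p,d=camera(k);p=cv2.cvtColor(p,cv2.COLOR_RGB2BGR)
    c=p[165:265,245:375] if k=="top" else p[185:265,260:360]
    f=6 if k=="top" else 7
    cv2.imwrite(f"pics/{k}6.png",cv2.resize(c,None,fx=f,fy=f,interpolation=cv2.INTER_CUBIC))
    if k=="top": cv2.imwrite("pics/top6w.png",cv2.resize(p[140:290,230:450],None,fx=3.6,fy=3.6,interpolation=cv2.INTER_CUBIC))
E
```

```text
time_s: 11.77
eef_pos: [0.4816, 0.2585, 0.1633]
eef_rot: [0.004, 0.095, 0.995, -0.001]
wrist_force: [1.0, -0.8, -0.4]
opening: 0.001
```

View pics/top6.png

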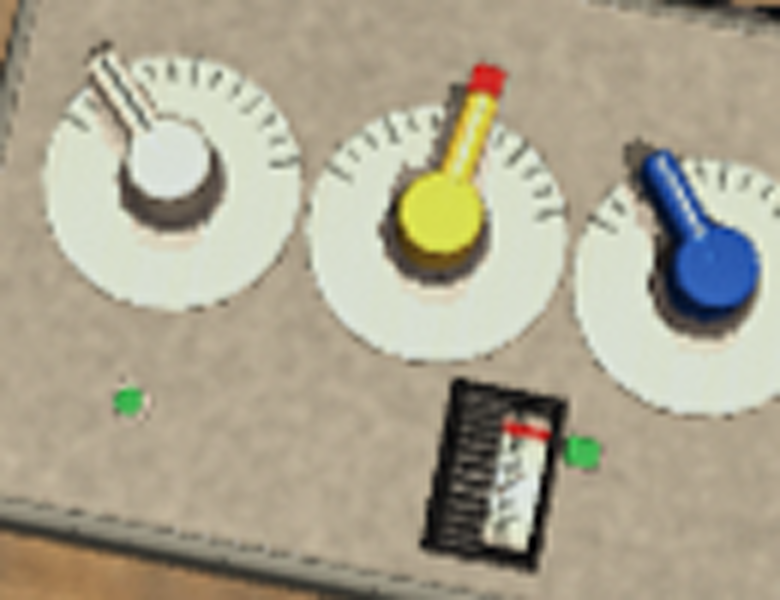

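View pics/side6.png

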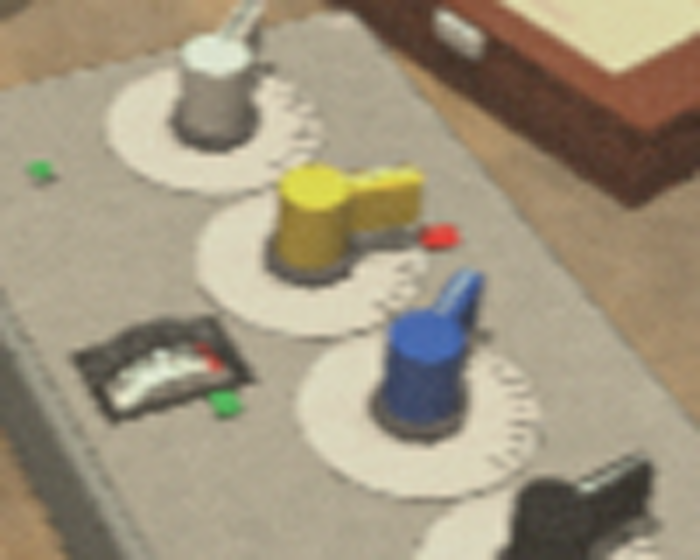

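View pics/top6w.png

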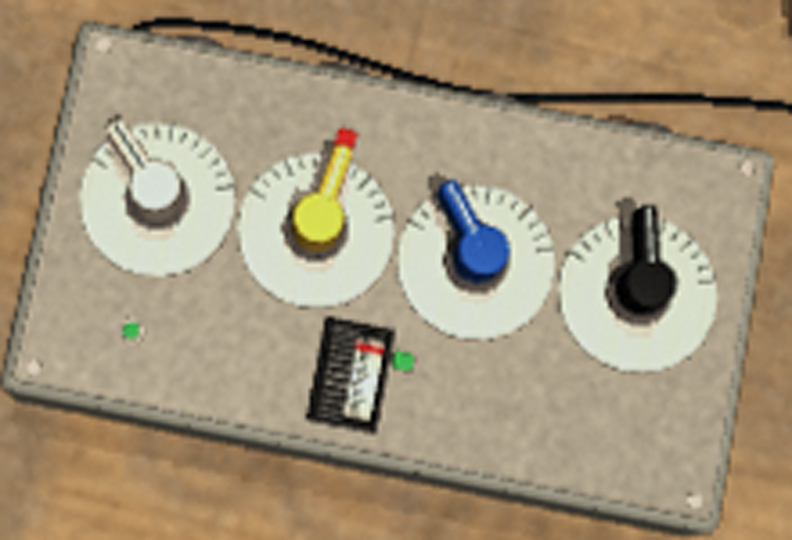

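```bash
python3 - <<'E'
from h import *
zl=.039+.0245*np.cos(.45)
for n,p in(("line",A(527,431,zl)),("lineS",B(210,357,zl)),("clip",A(583,452,.058)),("clipS",B(226,401,.058)),("clip corners",A(583,452,.0565))):
    d=p[:2]-W;print(n,d@cx*1e3,d@cy*1e3)
E
```

```text
line 12.629002443126527 -11.799081103244363
lineS 12.203976103325683 -12.909189095652609
clip 10.491688160803369 -27.788836518628628
clipS 10.311095363949022 -29.11715099720885
clip corners 10.703698057169317 -27.892998631925042
```

The line stands about 2 mm beyond the clip's centre. That is inside the clip's ±4 mm, but the 3 mm line nearly reaches the edge, so I'll roll it back about 2 mm.

```bash
python3 - <<'E'
from h import *
for dx,z in((2,.12),(2,.084)):
    p=W+dx*cx/1e3;print(go([*p,z],YAW+np.pi/2))
E
```

```text
(array([ -70.1, -264.3,   44.1]), array([-0.001,  0.009, -0.007]))
(array([ -69.8, -264.3,   80.1]), array([-0.001,  0.009, -0.007]))
```

```bash
python3 -m jog '[[[-9,-33,0],[0,0.009,-0.007],0],[[-18,-66,0],[0,0.009,-0.007],0],[[-27,-100,0],[0,0.009,-0.007],0],[[-36,-134,0],[0,0.009,-0.007],0],[[-45,-168,0],[0,0.009,-0.007],0],[[-54,-202,0],[0,0.009,-0.007],0],[[-63,-236,0],[0,0.009,-0.007],0],[[-70,-264,5],[0,0.009,-0.007],0],[[-70,-264,20],[0,0.009,-0.007],0],[[-70,-264,44],[0,0.009,-0.007],0],[[-70,-264,60],[0,0.009,-0.007],0],[[-70,-264,72],[0,0.009,-0.007],0],[[-70,-264,79],[0,0.009,-0.007],0],[[-70,-264,79],[0,0.009,-0.007],0],[[-70,-264,79],[0,0.009,-0.007],0]]'; python3 - <<'E'
from h import *
o=get_obs();print(o["eef_pos"],o["wrist_force"],(o["eef_pos"][:2]-W)@cx*1e3,(o["eef_pos"][:2]-W)@cy*1e3)
E
```

```text
time_s: 13.12
eef_pos: [0.5003, -0.0166, 0.0853]
eef_rot: [-0.0, 0.094, 0.996, -0.001]
wrist_force: [0.2, -0.2, 0.4]
opening: 0.001
[ 0.50032007 -0.0166448   0.08531934] [ 0.18930592 -0.19025755  0.38345871] 2.2510671260941773 -0.44413056397432626
```

```bash
python3 -m jog '[[[0,0,3],[0,0,0],0],[[0,0,5],[0,0,0],0],[[0,0,6.3],[0,0,0],0],[[0,0,7.2],[0,0,0],0],[[0,0,7.2],[0,0,0],0]]'; python3 - <<'E'
from h import *
o=get_obs();print(o["eef_pos"],o["wrist_force"],(o["eef_pos"][:2]-W)@cx*1e3)
E
```

```text
time_s: 13.53
eef_pos: [0.5012, -0.0168, 0.079]
eef_rot: [0.001, 0.094, 0.996, -0.001]
wrist_force: [0.3, 0.0, 3.0]
opening: -0.002
[ 0.50117061 -0.01680557  0.07898589] [0.34125012 0.0249993  2.98105812] 3.1166620065380264
```

```bash
python3 -m jog '[[[0.7,0,0.4],[0,0,0],0],[[1.5,0,0.4],[0,0,0],0],[[2.3,0,0.4],[0,0,0],0],[[2.8,0,0.4],[0,0,0],0],[[2.8,0,0.4],[0,0,0],0],[[2.8,0,0.4],[0,0,0],0]]'; python3 - <<'E'
from h import *
o=get_obs();print(o["eef_pos"],o["wrist_force"],(o["eef_pos"][:2]-W)@cx*1e3)
E
python3 -m jog '[[[0,0,-10],[0,0,0],0],[[0,0,-30],[0,0,0],0],[[0,0,-60],[0,0,0],0],[[0,0,-85],[0,0,0],0],[[10,35,-85],[0,0,0],0],[[20,70,-85],[0,0,0],0],[[30,105,-85],[0,0,0],0],[[40,140,-85],[0,0,0],0],[[50,175,-85],[0,0,0],0],[[60,210,-85],[0,0,0],0],[[70,245,-85],[0,0,0],0],[[75,265,-85],[0,0,0],0],[[75,265,-85],[0,0,0],0],[[75,265,-85],[0,0,0],0]]'; python3 - <<'E'
from h import *
for k in("top","side"):
    p,d=camera(k);p=cv2.cvtColor(p,cv2.COLOR_RGB2BGR)
    c=p[165:265,245:375] if k=="top" else p[185:265,260:360]
    f=6 if k=="top" else 7
    cv2.imwrite(f"pics/{k}7.png",cv2.resize(c,None,fx=f,fy=f,interpolation=cv2.INTER_CUBIC))
E
```

```text
time_s: 14.03
eef_pos: [0.4987, -0.0163, 0.0789]
eef_rot: [0.001, 0.094, 0.996, -0.001]
wrist_force: [0.1, -0.5, 5.7]
opening: -0.002
[ 0.49869972 -0.01629542  0.07891529] [ 0.05343268 -0.4973602   5.67129135] 0.5940042535535269
time_s: 15.2
eef_pos: [0.4735, 0.2589, 0.1632]
eef_rot: [0.0, 0.092, 0.996, -0.001]
wrist_force: [0.1, -0.0, 0.4]
opening: -0.001
```

View pics/top7.png

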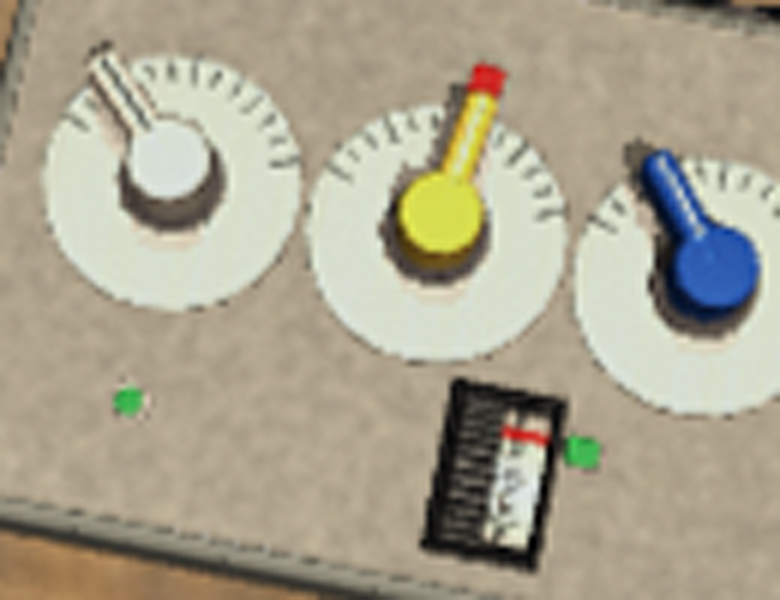

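View pics/side7.png

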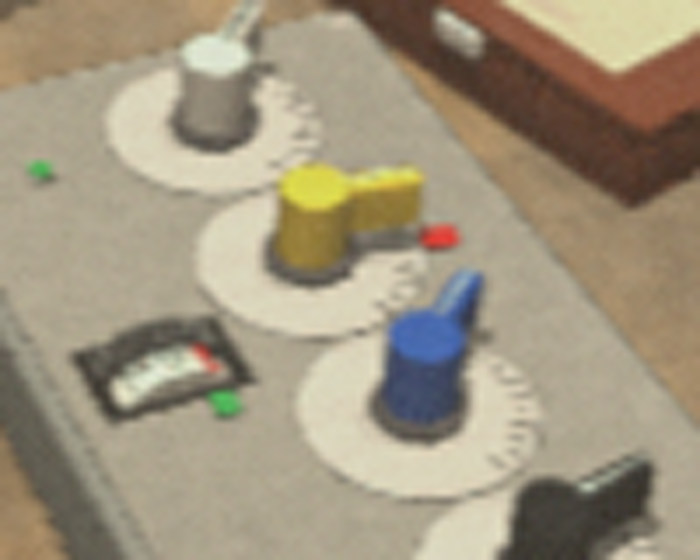

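```bash
python3 - <<'E'
from h import *
zl=.039+.0245*np.cos(.45)
for n,p in(("line",A(526,435.5,zl)),("lineS",B(207,360,zl)),("clip",A(583,452,.058)),("clipS",B(226,401,.058))):
    d=p[:2]-W;print(n,d@cx*1e3)
print(get_obs()["wrist_force"]); print(hand_in())
E
```

```text
line 11.375800054387435
lineS 10.84337158135036
clip 10.491688160803369
clipS 10.311095363949022
[-0.50129743 -0.21119407 -0.08932307]
the job is handed in; nothing more can be done
None
```

The yellow lever now points at the red tab and the wheel's red line is level with the green clip. I handed the job in at about 15.3 s with the gripper clear of everything.

- **Yellow lever:** I swept it clockwise between the jaws, which I had set parallel to the tab direction, then released it. Read straight off the picture, the top camera put the lever at -0.34 rad and the side camera at -0.39, against a tab direction of -0.30 to -0.32. Those readings disagree, and I think the side one is the poor one because it is very sensitive to how the pixel is read. In an enlarged overlay the lever's edges ran parallel to the line for -0.314, and its tip ended at the tab.
- **Other levers:** White and blue look the same before and after in both cameras. I last saw the black knob in full just before the final 2 mm correction on the wheel, and it was unchanged then.
- **Thumbwheel:** I rolled it in two strokes with the shut fingertip, pressing with about 6 N, then rolled it back about 2 mm to centre it. The red line ended at 11.4 mm (top camera) and 10.8 mm (side camera) from the wheel's axis. The clip's centre is at 10.5 and 10.3 mm, so the line is about 0.5–1 mm off centre and well inside the clip's ±4 mm.

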